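# Shim the rocking laundry scale

### The job

The laundry scale rocks because its front-left foot (nearest the robot, on the robot's left) hangs clear of the counter. Working from the scale's front, slide the flat steel plate under that foot, then push the wooden wedge, thin end first, in on top of the plate until it just takes up the slack: the foot snugly carried, but the wedge not driven in hard nor the scale jacked up. Then press down gently on the scale's top right over that foot to make sure it no longer dips, and leave both shims in place, without shifting or turning the scale or disturbing the other things on the counter.

Things in the scene. Friction and masses are not known exactly. Their poses are not given: they have to be found in the camera images.
- foot_top (a point): Point on the scale's top straight above the centre of its short, seized front-left foot, 18 mm in from the front and left edges; x to the scale's back, y to its left, z up. That foot's underside hangs 11 to 16 mm above the counter, how much is not known. Untouched the scale rests level on its other feet; pressed here with over 4 N it dips. Over 20 N upward under it jacks up the two feet beside it.
- scale: Bench scale, a low white box with a steel top, 260 mm deep (x), 280 mm wide (y), top 55 mm and box underside 28 mm above the counter (z = 0); 5 kg, weight a little towards the back-right, loose on four ball-ended rubber feet 24 mm across. Origin at counter height under its middle (short foot at x -112, y +122 mm), x from its front (robot side, dark display) to its back, y left.
- plate_center (a point): Centre (4 mm up) of the flat steel plate shim, 150 mm long (x), 36 mm wide (y), 8 mm thick, 340 g; either end may go in. It belongs flat on the counter, lengthwise along the scale's x, the foot centred across its width and over its length with 10 mm or more to spare inside; the rest (some 120 mm from the foot) sticks out in front, so that the whole wedge can lie on it.
- plate: The plate; origin at the centre of its underside, same axes as its centre point.
- wedge_grip (a point): Centre of the wooden wedge's grip block, 35 mm long (x), 28 mm wide (y), 32 mm tall; the point is 16 mm up, 17.5 mm from the block's upright back face; +x points to the thin end, 97.5 mm ahead of it. In front of the block the taper runs 80 mm, 11 mm thick at the block, 2 mm at the thin end.
- wedge: The wedge, 115 mm long, 60 g, flat underneath; origin on its underside 40 mm ahead of the grip point, same axes. Lies on the plate along the scale's x, the foot over the taper. A push of about 5 to 8 N on its back face seats it right (it then carries a few newtons, 9 at most); friction holds it.
- canister: Closed clear canister, 94 mm across, 150 mm tall; bystander, origin under its centre.
- darning_egg: Wooden darning egg standing with its handle up, 60 mm across, 128 mm tall; bystander, origin under its centre.
- dish: Lavender ceramic trinket dish, 100 mm across, 28 mm high; bystander, origin under its centre.
- lint_brush: Lint brush, 220 mm long (x), 45 mm wide, 22 mm high, chrome handle to -x; bystander, origin under the middle of its length.
- clipboard: Aluminium clipboard 315 (x) by 225 mm, 14 mm high at its clip; bystander, origin under its centre.
- detergent: Detergent bottle, 84 mm across, 220 mm tall; bystander, origin under its centre.
There are look-alikes about, which are no part of the job. Leave any black, purple or yellow look-alike of the wedge alone.

How it is judged:
By the outcome, as a careful person would: the job done as asked, in the order asked, and still so for the second after the job is handed in, with the robot touching nothing.
It also fails if it takes over 72 s, if anything falls off the work surface, if the arm or the gripper's body presses on something with over 40 N, if the wrist force passes 120 N, or if a joint passes its speed limit or range.

### The arm

A 6-joint arm with a two-finger parallel gripper is mounted at the origin on the work surface. World frame = base frame: x ahead of the robot, y to its left, z up, the work surface at z = 0. Lengths are in mm, angles in rad, forces in N, time in s.
With the tool pointing down it reaches from about 400 to 825 mm from the base axis. Payload 7 kg.
Tool frame: the origin (TCP) lies at the very end of the fingers, on their centre line; the grasp point (between the pads) lies 19 mm behind it; z points along the fingers, y is the direction in which the jaws open and shut (so a half turn about z gives the same grasp; the last joint's range is limited). The gripper opens to 88 mm and grips with 3 to 60 N. Pads are 19 mm wide; open, the fingers measure 130 mm over their backs; the gripper's body (78 mm by 193 mm) begins 47 mm behind the grasp point.
Start: joints at [-0.884, 0.359, 0.012, 0, -1.224, -0.288], TCP at [262.083, -622.019, 226.561] pointing down, gripper open.
Joint ranges: [-3.07, 3.07], [-1.43, 2.12], [-1.02, 1.25], [-3.03, 1.67], [-3.05, -0], [-3.03, 3.03]. Speed limits (rad/s): [2.39, 2.39, 3.01, 3.14, 3.14, 3.14].

### API

Orientations are given as a unit quaternion [x, y, z, w].
In Python, from plant import bot gives the robot as it stands. Calls block until the motion is done:
- bot.move_ptp(position, orientation): joint-space move of the TCP to a pose.
- bot.line_to(position, velocity=150, ori=None): straight line of the TCP; ori=None keeps the orientation; velocity is the mean speed in mm/s.
- bot.move_joints(angles): joint-space move.
- bot.move_gripper(opening, force=None): finger opening in mm; force is the grip in N (None keeps the last); returns when the fingers have stopped.
- bot.pause(seconds).
- bot.solve_ik(position, orientation): joint angles nearest the present ones, or None.
- bot.read_state(): the state.
- bot.camera(name): name is "scene" or "top"; returns the picture (400x640x3 uint8, red, green, blue); there is no depth.
- bot.get_calibration(name): a dict with "fx", "fy", "cx", "cy" (pixels), "distortion" ([k1, k2, p1, p2, k3] as OpenCV has them; the pictures are not rectified), "view" (4x4, takes a point from world to camera coordinates). Camera axes: x right, y up, looking along -z (the intrinsics and any distortion apply to the point x, -y, -z); pixel columns grow to the right and rows downward; lengths in mm; the calibration is good to about 2 mm. A picture is of the moment at which its call begins. get_calibration takes no time and is no camera call.
A pose or a line that the arm cannot do raises bot.Unreachable and nothing moves.
- bot.close_job(): hands the job in, once; it reports no verdict.
The state is a dict: "t": time; "joint_pos": joint angles; "qvel": joint speeds; "tau": joint torques, N m; "tcp_pos": TCP position; "eef_rot": TCP orientation; "contact_force": force on the tool from outside, world axes, zero at the start; "moment": the same for the moment, N m; "width": finger opening in mm.
Only numpy, scipy, OpenCV 4.12 (cv2) and the standard library are available. Lean on these libraries where they do the work, as an engineer would, in place of code of your own. Each camera call takes 0.05 s, during which the arm holds its last target. There are 200 camera calls.

## Working session

There is one attempt and no reset: what is moved stays moved. The work goes in short steps, each a Python script; the robot and the scene stay as the last script left them, time stands still between calls to the robot, and variables do not carry over. Pictures are saved under pics/ and viewed, about 8 in all and at most 12, crops included, and the job is handed in when it is done.

```bash
ls; mkdir -p pics; python3 - <<'E'
from plant import bot
import cv2
for n in("scene","top"):
    im=bot.camera(n); cv2.imwrite(f"pics/{n}0.png",im[:,:,::-1]); c=bot.get_calibration(n); print(n,c)
s=bot.read_state();print(s["t"],s["tcp_pos"],s["eef_rot"],s["width"])
E
```

```text
pics
scene {'fx': 470.1372611905211, 'fy': 470.1372611905211, 'cx': 315.145191847911, 'cy': 202.30293823545708, 'distortion': array([-0.01483477,  0.        ,  0.        ,  0.        ,  0.        ]), 'view': array([[-3.61849778e-01,  9.32216795e-01, -6.04857755e-03,
         1.99759278e+02],
       [-6.76188252e-01, -2.57992102e-01,  6.90079360e-01,
         3.02696615e+02],
       [ 6.41743084e-01,  2.53795041e-01,  7.23708430e-01,
        -2.34569453e+03],
       [ 0.00000000e+00,  0.00000000e+00,  0.00000000e+00,
         1.00000000e+00]])}
top {'fx': 408.51143615899025, 'fy': 408.51143615899025, 'cx': 312.6565702453361, 'cy': 196.5787287769485, 'distortion': array([-0.10676681,  0.        ,  0.        ,  0.        ,  0.        ]), 'view': array([[-2.84266351e-02, -9.99440069e-01, -1.76486252e-02,
         9.36182082e+00],
       [ 9.85486895e-01, -3.09769978e-02,  1.66901185e-01,
        -5.33214353e+02],
       [-1.67354434e-01, -1.26480498e-02,  9.85815662e-01,
        -1.30935475e+03],
       [ 0.00000000e+00,  0.00000000e+00,  0.00000000e+00,
         1.00000000e+00]])}
0.1 [ 261.90979621 -621.62318621  225.71545374] [-1.98024819e-01  9.80196706e-01  7.36623659e-04 -2.12727477e-04] 87.73013476474787
```

View pics/scene0.png

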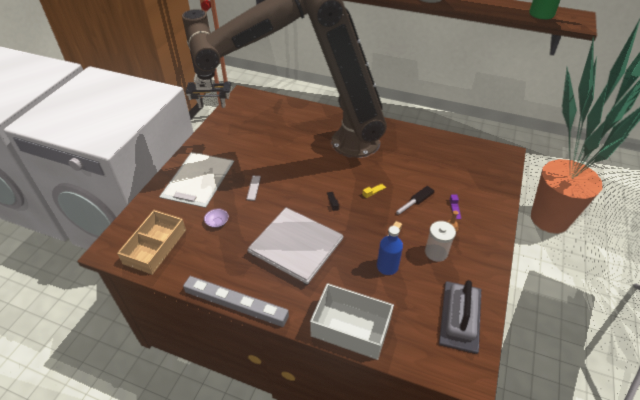

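View pics/top0.png

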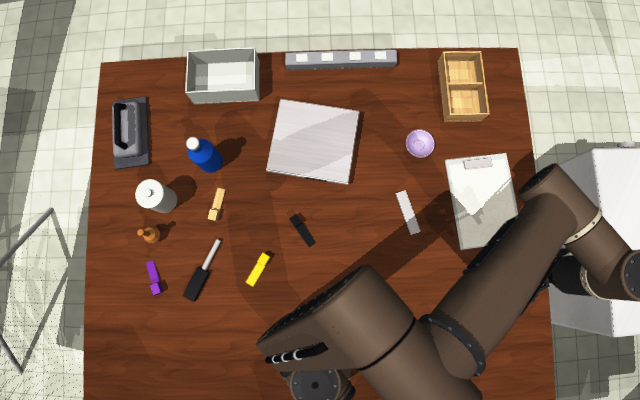

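The top view shows the scale at about (313,141), the steel plate at (408,212), and the detergent at (204,154). The wedge candidates are tan (217,204), yellow (258,269), purple (153,278) and black (302,230). Only the tan one is plain wood. I'll confirm it in a crop and measure.

```bash
cat > h.py <<'E'
import numpy as np, cv2
from plant import bot
def ray(n,px):
    c=bot.get_calibration(n);K=np.array([[c["fx"],0,c["cx"]],[0,c["fy"],c["cy"]],[0,0,1]])
    p=cv2.undistortPoints(np.array(px,float).reshape(-1,1,2),K,np.array(c["distortion"]))[:,0]
    V=np.array(c["view"]);d=np.c_[p[:,0],-p[:,1],-np.ones(len(p))]@V[:3,:3]
    return -V[:3,:3].T@V[:3,3],d
def cast(n,px,z):
    o,d=ray(n,px);return o+d*((z-o[2])/d[:,2])[:,None]
def proj(n,P):
    c=bot.get_calibration(n);K=np.array([[c["fx"],0,c["cx"]],[0,c["fy"],c["cy"]],[0,0,1]])
    V=np.array(c["view"]);q=np.atleast_2d(P)@V[:3,:3].T+V[:3,3];q=q*[1,-1,-1]
    return cv2.projectPoints(q,np.zeros(3),np.zeros(3),K,np.array(c["distortion"]))[0][:,0]
def blob(im,box,f):
    "largest contour in box=(x0,y0,x1,y1) of the mask f(hsv)"
    x0,y0,x1,y1=box;h=cv2.cvtColor(im,cv2.COLOR_RGB2HSV).astype(int)[y0:y1,x0:x1]
    m=f(h[...,0],h[...,1],h[...,2]).astype(np.uint8)
    cs=cv2.findContours(m,cv2.RETR_EXTERNAL,cv2.CHAIN_APPROX_NONE)[0]
    return max(cs,key=cv2.contourArea)[:,0]+[x0,y0]
def quat(yaw):  # tool down, jaw axis (tool y) at angle: tool x along (cos yaw, sin yaw)
    return [np.cos(yaw/2),np.sin(yaw/2),0,0]
def rect(P):
    r=cv2.minAreaRect(P[:,:2].astype(np.float32));b=cv2.boxPoints(r);return r,b
def snap(n,name,box,k):
    im=bot.camera(n);x0,y0,x1,y1=box
    cv2.imwrite(f"pics/{name}.png",cv2.resize(im[y0:y1,x0:x1,::-1],None,fx=k,fy=k,interpolation=cv2.INTER_CUBIC));return im
E
python3 - <<'E'
from h import *
np.set_printoptions(precision=1,suppress=True)
im=cv2.imread("pics/top0.png")[:,:,::-1].copy(); sc=cv2.imread("pics/scene0.png")[:,:,::-1].copy()
a=im[180:300,130:320];b=im[80:250,260:430]
A=cv2.resize(a,None,fx=2,fy=2,interpolation=2);A=np.vstack([cv2.resize(a,(380,240),interpolation=2),cv2.resize(sc[150:270,370:480],(380,240*1),interpolation=2)])
B=cv2.resize(b,(400,480) and (400,400),interpolation=2);B=np.vstack([B,np.zeros((80,400,3),np.uint8)])
cv2.imwrite("pics/crop1.png",np.hstack([A,B])[:,:,::-1])
for nm,box,f,z in [("scale",(255,90,370,192),lambda h,s,v:(s<70)&(v>110),55),("plate",(385,180,430,245),lambda h,s,v:(s<80)&(v>110),8),("wedge",(200,180,235,228),lambda h,s,v:(v>150)&(s<180),0)]:
    c=blob(im,box,f);P=cast("top",c,z);r,bx=rect(P);print(nm,cv2.minAreaRect(c.astype(np.float32)),"\n",r,"\n",bx)
E
```

```text
scale ((312.26031494140625, 141.04736328125), (83.48287963867188, 75.2013931274414), 8.806793212890625) 
 ((724.0419311523438, -12.817703247070312), (278.3948974609375, 263.6746520996094), 78.77999877929688) 
 [[ 567.6 -123.7]
 [ 826.3 -175. ]
 [ 880.4   98.1]
 [ 621.8  149.4]]
plate ((407.4635009765625, 212.14962768554688), (44.51203155517578, 11.362957000732422), 70.01689910888672) 
 ((476.2637939453125, -325.9324035644531), (150.0139923095703, 39.25690460205078), 16.635244369506836) 
 [[ 398.8 -328.6]
 [ 410.  -366.2]
 [ 553.8 -323.3]
 [ 542.5 -285.7]]
wedge ((216.10000610351562, 203.70001220703125), (9.486832618713379, 33.520145416259766), 18.434946060180664) 
 ((526.7786254882812, 327.83154296875), (33.66838073730469, 115.48710632324219), 71.97955322265625) 
 [[466.7 329.7]
 [576.5 294. ]
 [586.9 326. ]
 [477.1 361.7]]
```

View pics/crop1.png

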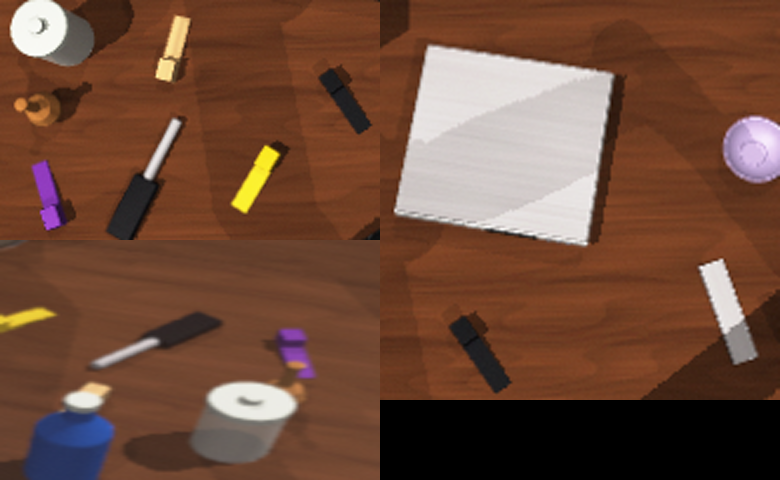

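The tan wedge at top (217,204) is bare wood, its block at the near end (213,215) and its thin end pointing away from the robot. That is the right one; yellow, purple and black are look-alikes. The plate is the steel strip at (408,212). I'll cross-check the scale in the scene view, check the IK, then fetch the plate.

```bash
python3 - <<'E'
from h import *
np.set_printoptions(precision=2,suppress=True)
sc=cv2.imread("pics/scene0.png")[:,:,::-1].copy()
c=blob(sc,(240,200,350,285),lambda h,s,v:(s<70)&(v>110));r,b=rect(cast("scene",c,55));print("scale scene",r,b)
c=blob(sc,(243,170,265,205),lambda h,s,v:(s<80)&(v>110));print("plate scene",rect(cast("scene",c,8)))
a=np.deg2rad(-11.2);X=np.array([np.cos(a),np.sin(a)]);Y=np.array([-X[1],X[0]])
C=np.array([725.8,-13.2]);foot=C-112*X+122*Y;print("foot",foot)
print("proj corners scene",proj("scene",[[*(C+i*130*X+j*140*Y),55] for i,j in((-1,1),(-1,-1),(1,-1),(1,1))]))
d=np.deg2rad
for p,y in [((462,-330,60),196.6),((*(foot-128*X),60),168.8),((*(foot-60*X),5),168.8),((487.7,337.6,5),162),((*(foot-160*X),15),168.8),((*foot,60),168.8)]:
    print(p,bot.solve_ik(list(p),quat(d(y))), bot.solve_ik(list(p),quat(d(y-180))))
E
```

```text
scale scene ((737.6973266601562, -9.211090087890625), (289.8397521972656, 270.1073303222656), 78.51863861083984) [[ 576.5  -124.35]
 [ 841.2  -178.11]
 [ 898.89  105.93]
 [ 634.19  159.69]]
plate scene (((480.1575012207031, -326.6815490722656), (149.864013671875, 43.04296112060547), 16.77383804321289), array([[ 402.2 , -327.7 ],
       [ 414.62, -368.91],
       [ 558.11, -325.66],
       [ 545.69, -284.45]], dtype=float32))
foot [639.63 128.23]
proj corners scene [[343.44 232.73]
 [285.57 205.45]
 [247.15 246.87]
 [307.75 279.07]]
(462, -330, 60) [-0.28  0.35 -0.43  0.   -0.79 -1.01] [-0.28  0.35 -0.43  0.   -0.79  2.14]
(np.float64(514.0673535650305), np.float64(153.09277324539465), 60) [ 0.66  0.3  -0.5  -0.   -0.76 -2.42] [ 0.66  0.3  -0.5   0.   -0.76  0.72]
(np.float64(580.7723041287755), np.float64(139.88483736243654), 5) [ 0.56  0.46 -0.41 -0.   -0.7  -2.33] [ 0.56  0.46 -0.41  0.   -0.7   0.81]
(487.7, 337.6, 5) [ 0.93  0.46 -0.42  0.   -0.69 -2.82] [ 0.93  0.46 -0.42  0.   -0.69  0.32]
(np.float64(482.6767885938564), np.float64(159.30827248443376), 15) [ 0.71  0.33 -0.61 -0.   -0.63 -2.47] [ 0.71  0.33 -0.61  0.   -0.63  0.67]
(np.float64(639.629613449727), np.float64(128.23077628923824), 60) [ 0.5   0.46 -0.24  0.   -0.87 -2.26] [ 0.5   0.46 -0.24  0.   -0.87  0.88]
```

```bash
python3 - <<'E'
from h import *
np.set_printoptions(precision=2,suppress=True)
d=np.deg2rad
q=quat(d(196.6));g=[463.6,-330.3]
bot.move_ptp([*g,60],q);s=bot.read_state();print(s["t"],s["tcp_pos"],s["contact_force"])
bot.line_to([*g,3],100);s=bot.read_state();print(s["t"],s["tcp_pos"],s["contact_force"])
bot.move_gripper(30,25);s=bot.read_state();print(s["t"],s["width"],s["contact_force"])
bot.line_to([*g,80],120)
a=d(-11.2);X=np.array([np.cos(a),np.sin(a)]);foot=np.array([641,128.5])
p=foot-(113+15)*X
bot.move_ptp([*p,60],quat(d(168.8)));s=bot.read_state();print(s["t"],s["width"],s["tcp_pos"],s["contact_force"],s["joint_pos"])
bot.line_to([*p,12],100);s=bot.read_state();print(s["t"],s["contact_force"])
snap("top","t1",(180,80,400,250),3.5);snap("scene","s1",(220,130,440,290),3.5)
E
```

```text
1.5583 [ 463.81 -331.06   60.47] [-0.28 -0.3   0.55]
2.275 [ 463.81 -330.65    3.26] [ 0.5   0.61 -0.12]
3.15 35.66018513769717 [-0.14  0.16 -0.07]
5.7167 35.39406827145842 [515.48 152.7   59.86] [ 0.88  0.75 -2.63] [ 0.65  0.31 -0.5   0.   -0.77 -2.42]
6.35 [ 0.29  0.5  -2.55]
```

View pics/t1.png

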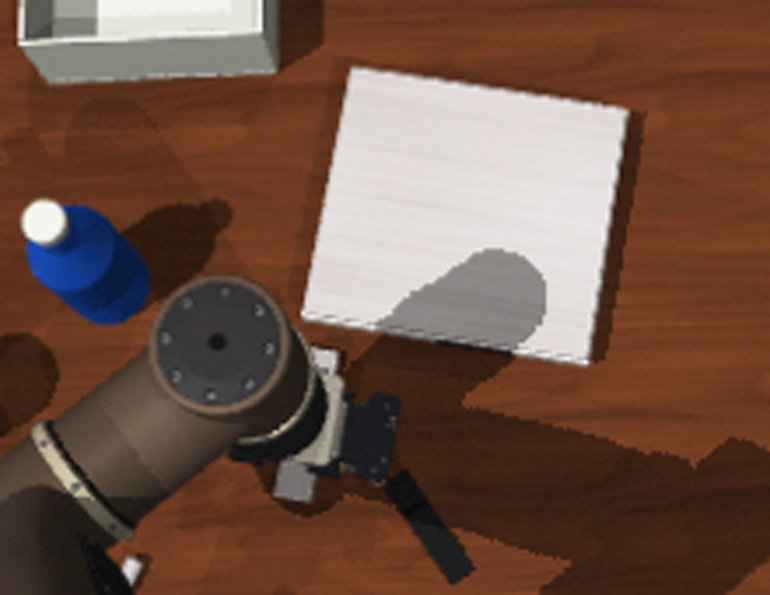

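View pics/s1.png

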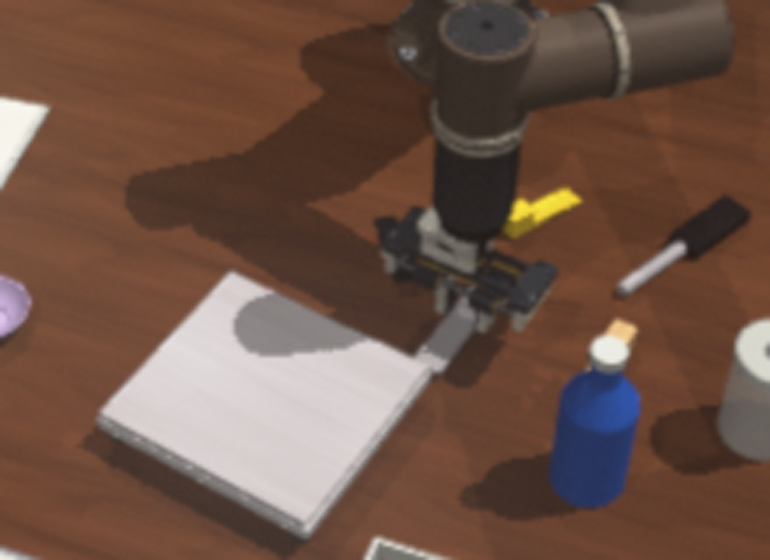

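The plate is held by its middle in front of the scale's left corner: outer end at top crop (293,480), inner end at (325,360). I'll set it down, step aside and measure it against the scale in both views.

```bash
python3 - <<'E'
from h import *
np.set_printoptions(precision=2,suppress=True)
d=np.deg2rad;p=bot.read_state()["tcp_pos"]
bot.line_to([p[0],p[1],3.5],40);s=bot.read_state();print(s["tcp_pos"],s["contact_force"])
bot.move_gripper(80);bot.line_to([p[0],p[1],110],150)
bot.move_ptp([440,345,110],quat(d(162)))
t=bot.camera("top");c=bot.camera("scene");print(bot.read_state()["t"])
cv2.imwrite("pics/t2f.png",t[:,:,::-1]);cv2.imwrite("pics/s2f.png",c[:,:,::-1])
cv2.imwrite("pics/c2.png",np.hstack([cv2.resize(t[150:250,220:320],(390,390),interpolation=2),cv2.resize(c[190:290,270:370],(390,390),interpolation=2)])[:,:,::-1])
E
```

```text
[516.02 153.58   3.39] [ 0.46  0.54 -3.76]
9.5167
```

View pics/c2.png

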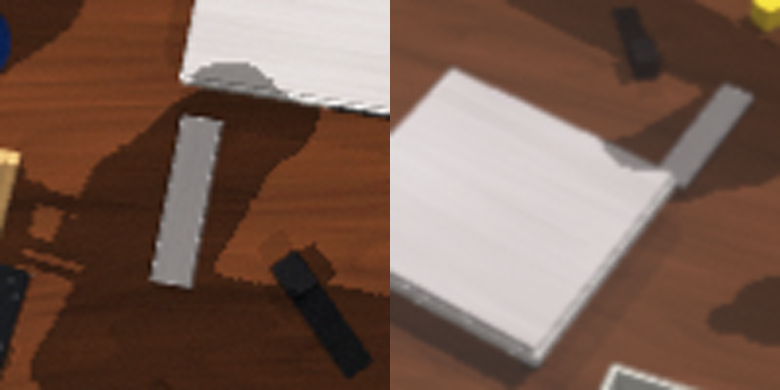

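The plate lies flat in front of the scale (top crop, (150–222, 115–290)), with the scale's front-left corner at crop (183,80). Now I'll measure plate against scale.

```bash
python3 - <<'E'
from h import *
np.set_printoptions(precision=1,suppress=True)
t=cv2.imread("pics/t2f.png")[:,:,::-1].copy();c=cv2.imread("pics/s2f.png")[:,:,::-1].copy()
b=blob(t,(250,178,285,228),lambda h,s,v:(s<80)&(v>85));print("plate",len(b),*rect(cast("top",b,8))[0:1],*rect(cast("top",b,0))[0:1])
# scale edges by line fits on the mask boundary (outer pixel border), z=55
m=blob(t,(255,90,370,192),lambda h,s,v:(s<60)&(v>100))
P=cast("top",m,55)[:,:2];r,bx=rect(P);print("scale top",r,bx)
a=np.deg2rad(-11.2)
for n,im in(("top",t),("scene",c)):
    mm=m if n=="top" else blob(c,(240,200,350,285),lambda h,s,v:(s<60)&(v>100))
    P=cast(n,mm,55)[:,:2];R=np.array([[np.cos(a),np.sin(a)],[-np.sin(a),np.cos(a)]]);L=P@R.T
    u,v=L.T;q=lambda z:np.percentile(z,[0,1,3,97,99,100])
    for nm,k,o,lo in(("front",u,v,1),("back",u,v,0),("left",v,u,0),("right",v,u,1)):
        # per bin extreme then median + slope
        e=np.linspace(*np.percentile(o,[10,90]),15);z=[(k[(o>=x0)&(o<x1)].min() if lo else k[(o>=x0)&(o<x1)].max()) for x0,x1 in zip(e,e[1:])]
        f=np.polyfit((e[1:]+e[:-1])/2,z,1);print(n,nm,np.median(z),"slope deg",np.rad2deg(f[0]))
b2=blob(c,(338,205,366,242),lambda h,s,v:(s<80)&(v>70))
print("plate scene",rect(cast("scene",b2,8))[0])
for nm,bb in(("top",b),("scene",b2)):
    L=cast(nm,bb,8)[:,:2]@R.T;print(nm,"plate in scale axes",L.min(0),L.max(0))
E
```

```text
plate 103 ((529.447998046875, 148.71507263183594), (37.758548736572266, 149.4790496826172), 78.5146713256836) ((530.7473754882812, 149.72059631347656), (37.978721618652344, 150.35069274902344), 78.5147933959961)
scale top ((724.0198364257812, -12.871826171875), (278.0885925292969, 262.7821044921875), 78.4814682006836) [[ 567.5 -122.9]
 [ 825.  -175.4]
 [ 880.5   97.1]
 [ 623.   149.6]]
top front 583.5069945406019 slope deg 0.37896551421590824
top back 843.6736460022137 slope deg 0.16918616013467766
top left 266.6035443067873 slope deg -0.18851019523107
top right -10.755555614368365 slope deg -0.3136686418228487
scene front 591.0641096567392 slope deg -10.793850529548697
scene back 861.3189024539145 slope deg 0.3220410730608743
scene left 278.6690536932501 slope deg -1.007967324256978
scene right -8.659294783337012 slope deg -0.40373847793322776
plate scene ((544.7747802734375, 147.15187072753906), (44.251129150390625, 186.0644073486328), 79.0406265258789)
top plate in scale axes [415.8 229.6] [565.3 267.7]
scene plate in scale axes [412.7 228. ] [598.8 272.3]
```

The plate is aligned (-11.5° against the scale's about -11.45°) and about 1 mm off laterally. Its inner end is 38 mm short of the foot centre, so I'll regrip and slide it 68 mm in, watching force.

```bash
python3 - <<'E'
from h import *
np.set_printoptions(precision=2,suppress=True)
d=np.deg2rad;p=np.array([516.0,153.5])
bot.move_ptp([*p,70],quat(d(168.6)));bot.line_to([*p,3.5],120)
bot.move_gripper(30,20);s=bot.read_state();print(s["t"],s["width"],s["tcp_pos"],s["contact_force"])
f0=np.array(s["contact_force"])
a=d(-11.45);X=np.array([np.cos(a),np.sin(a)]);Y=np.array([-X[1],X[0]])
for k in np.linspace(0,1,9)[1:]:
    w=p+68*k*X+1.4*min(1,2*k)*Y
    bot.line_to([*w,3.5],70);s=bot.read_state();f=np.array(s["contact_force"])-f0
    print(round(s["t"],2),s["tcp_pos"],f)
    if np.hypot(f[0],f[1])>8: print("STOP");break
bot.move_gripper(70);w=s["tcp_pos"]
bot.line_to([w[0],w[1],110],150)
bot.move_ptp([440,345,110],quat(d(162)))
t=bot.camera("top");c=bot.camera("scene");print(bot.read_state()["t"])
cv2.imwrite("pics/t3f.png",t[:,:,::-1]);cv2.imwrite("pics/s3f.png",c[:,:,::-1])
for f in("2","3"):
    t=cv2.imread(f"pics/t{f}f.png")[:,:,::-1].copy()
    print("scale",rect(cast("top",blob(t,(255,90,370,184 if f=="3" else 184),lambda h,s,v:(s<60)&(v>100)),55))[0])
cv2.imwrite("pics/c3.png",np.hstack([cv2.resize(t[150:250,190:320],(507,390),interpolation=2),cv2.resize(c[190:290,300:370],(273,390),interpolation=2)])[:,:,::-1])
E
```

```text
11.8583 35.330736612135496 [516.05 153.51   3.55] [ 0.32 -0.07  1.12]
12.13 [524.98 152.19   3.55] [ 1.77 -0.21 -0.22]
12.41 [533.17 150.77   3.54] [ 1.01 -2.18  0.44]
12.68 [541.43 149.41   3.55] [ 0.9  -1.14  0.77]
12.96 [549.72 148.07   3.55] [ 0.11 -1.89  0.67]
13.23 [558.03 146.38   3.53] [-0.25 -2.37  1.42]
13.51 [566.39 144.73   3.57] [ 0.   -1.32  2.55]
13.78 [574.69 143.03   3.56] [-1.09 -1.4   3.67]
14.06 [583.03 141.33   3.57] [-0.91 -1.75  2.69]
16.7833
scale ((724.0198364257812, -12.871826171875), (278.0885925292969, 262.7821044921875), 78.4814682006836)
scale ((704.77978515625, -9.177108764648438), (277.97674560546875, 302.167724609375), 78.597900390625)
```

View pics/c3.png

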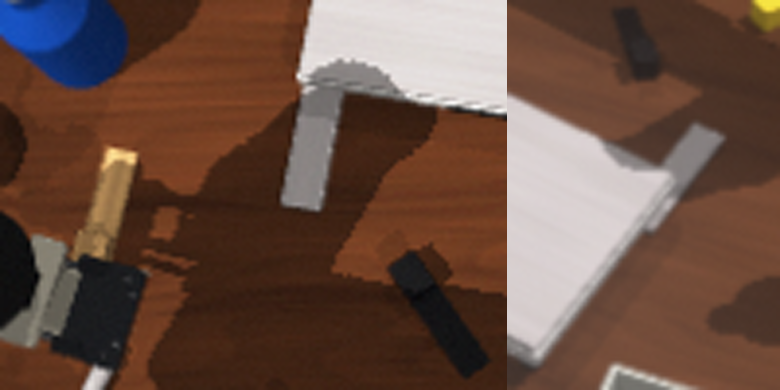

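The plate is in, flush under the scale's left edge as it should be (the foot is 18 mm in), with its outer end at crop (302,205). The scale hasn't visibly moved. Now the wooden wedge.

```bash
python3 - <<'E'
from h import *
np.set_printoptions(precision=2,suppress=True)
d=np.deg2rad;g=[489,338.8]
t=cv2.imread("pics/t3f.png")[:,:,::-1].copy()
b=blob(t,(250,160,285,228),lambda h,s,v:(s<80)&(v>85)&(v<190));L=cast("top",b,8)[:,:2];X=np.array([.9801,-.1985]);Y=np.array([.1985,.9801])
print("plate outer end along X",(L@X).min(),"foot",np.array([640.8,128.4])@X,"plate v",(L[L@X<560]@Y).min(),(L[L@X<560]@Y).max(),"foot v",np.array([640.8,128.4])@Y)
def st(m):
    s=bot.read_state();print(m,round(s["t"],2),s["tcp_pos"],s["contact_force"],round(s["width"],1));return s
bot.move_ptp([*g,60],quat(d(162)));bot.line_to([*g,4],120);st("down")
bot.move_gripper(20,12);s=st("grip")
if 24<s["width"]<32:
    bot.line_to([*g,70],120)
    F=np.array([641.8,129.4])
    bot.move_ptp([*(F-124*X),60],quat(d(168.55)));st("above")
    bot.line_to([*(F-124*X),14],80);st("low")
    t=bot.camera("top");c=bot.camera("scene")
    cv2.imwrite("pics/c4.png",np.hstack([cv2.resize(t[150:250,220:320],(390,390),interpolation=2),cv2.resize(c[170:270,300:400],(390,390),interpolation=2)])[:,:,::-1])
E
```

```text
plate outer end along X 482.60493179789387 foot 602.5606799999999 plate v 233.1092603693805 270.8965386347204 foot v 253.04363999999998
down 17.78 [489.26 339.36   4.92] [ 0.24  0.38 -0.65] 69.7
grip 18.53 [488.92 338.68   3.99] [-1.53 -0.48  1.89] 28.2
above 20.01 [520.23 153.46  59.45] [ 0.28  0.82 -0.55] 27.9
low 20.73 [520.46 154.31  14.1 ] [-0.84  0.27 -0.39] 28.0
```

View pics/c4.png

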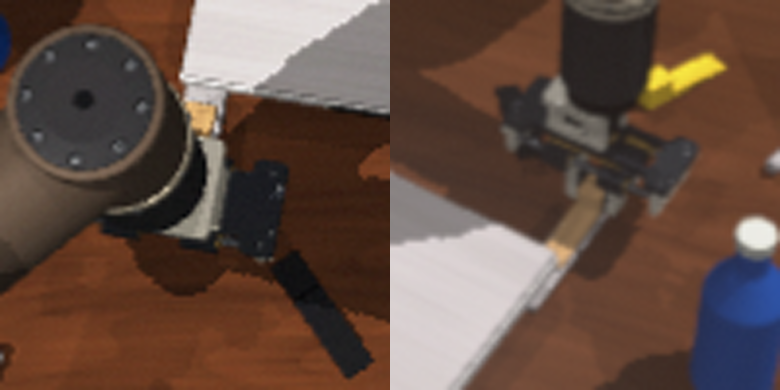

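The wedge is gripped and lies in line over the plate, its thin end at top crop (203,105) just ahead of the scale's front edge. I'll lower it, slide it in to just short of the foot, release, then push from behind under force watch.

```bash
python3 - <<'E'
from h import *
np.set_printoptions(precision=2,suppress=True)
d=np.deg2rad;X=np.array([.9801,-.1985]);F=np.array([641.8,129.4]);Y=np.array([.1985,.9801])
def st(m):
    s=bot.read_state();f=np.array(s["contact_force"]);print(m,round(s["t"],2),"along",round((np.array(s["tcp_pos"])[:2]-F)@X,2),"lat",round((np.array(s["tcp_pos"])[:2]-F)@Y,2),"z",round(s["tcp_pos"][2],2),"fX,fY,fz",round(f[:2]@X,2),round(f[:2]@Y,2),round(f[2],2));return s
bot.line_to([*(F-124*X),12.3],20);st("low")
for k in(-115,-108,-102):
    bot.line_to([*(F+k*X),12.3],40);st("in")
bot.move_gripper(60);st("rel")
bot.line_to([*(F-102*X),60],120)
bot.line_to([*(F-160*X),60],150)
bot.move_gripper(0,20)
bot.line_to([*(F-160*X),15],120)
bot.pause(.2);st("behind")
t=bot.camera("top");c=bot.camera("scene")
cv2.imwrite("pics/c5.png",np.hstack([cv2.resize(t[150:250,220:320],(390,390),interpolation=2),cv2.resize(c[170:270,300:400],(390,390),interpolation=2)])[:,:,::-1])
E
```

```text
low 21.08 along -123.95 lat 0.02 z 12.48 fX,fY,fz 0.48 -0.05 -0.21
in 21.46 along -114.7 lat -0.07 z 12.22 fX,fY,fz -0.08 -0.27 -1.62
in 21.78 along -107.74 lat -0.02 z 12.23 fX,fY,fz 0.04 -0.31 -0.27
in 22.08 along -101.76 lat -0.01 z 12.27 fX,fY,fz -0.08 0.74 -0.63
rel 22.83 along -101.99 lat -0.0 z 12.32 fX,fY,fz 0.14 -0.09 -0.07
behind 25.73 along -159.58 lat 0.48 z 15.82 fX,fY,fz -1.1 0.79 -0.06
```

View pics/c5.png

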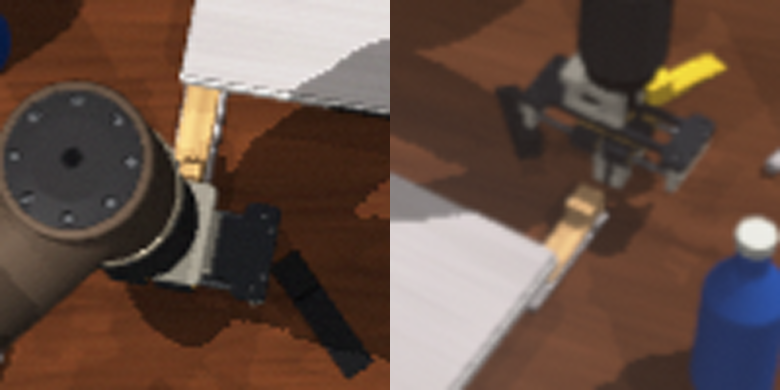

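The wedge lies straight on the plate, thin end under the box, fingers behind its back face. Pushing now to about 6 N.

```bash
python3 - <<'E'
from h import *
X=np.array([.9801,-.1985]);F=np.array([641.8,129.4]);Y=np.array([.1985,.9801])
def fx(n):
    v=[]
    for _ in range(n):
        bot.pause(.02);s=bot.read_state();v.append(-np.array(s["contact_force"])[:2]@X)
    return np.mean(v),np.std(v),s
bot.line_to([*(F-134*X),14.5],60);bot.pause(.15);b,sd,_=fx(12);print("base",b,sd)
k=-134;log=[]
while k<-70:
    log and 0
    step=1.5 if not log or log[-1]<1.5 else .4
    k+=step;bot.line_to([*(F+k*X),14.5],15 if step>1 else 6)
    m,sd,s=fx(3 if step>1 else 5);m-=b
    log.append(m);print(f"{k:.1f}:{m:.2f}({sd:.1f})",end=" ")
    if s["t"]>52:print("TIME");break
    if m>5.2:
        m,sd,s=fx(10);print(f"\nconf {m-b:.2f} sd {sd:.2f}")
        if m-b>5.6:break
print(s["t"],s["tcp_pos"],(np.array(s["tcp_pos"])[:2]-F)@X)
E
```

```text
base 0.01622425812429949 0.4693382921943937
-132.5:-0.28(0.2) -131.0:-0.37(0.2) -129.5:0.09(0.8) -128.0:-0.22(0.6) -126.5:0.25(0.1) -125.0:0.05(0.3) -123.5:-0.12(0.2) -122.0:-0.20(0.1) -120.5:0.37(0.1) -119.0:-0.02(1.0) -117.5:-0.16(0.4) -116.0:-0.01(0.1) -114.5:-0.12(0.5) -113.0:1.77(0.6) -112.6:4.46(0.4) -112.2:5.18(0.5) -111.8:5.16(0.4) -111.4:5.60(0.4) 
conf 5.32 sd 0.25
-111.0:6.39(0.5) 
conf 6.49 sd 0.57
32.9583 [532.53135725 151.34186805  14.45897302] -111.44965756705699
```

Seated at 6.5 N, with the thin end about 13 mm past the foot centre. That implies a gap of about 11.5 mm, within the stated range. Next I back off and press on the top over the foot.

```bash
python3 - <<'E'
from h import *
X=np.array([.9801,-.1985]);F=np.array([641.8,129.4])
def fz(n):
    v=[]
    for _ in range(n):
        bot.pause(.02);s=bot.read_state();v.append(s["contact_force"][2])
    return np.mean(v),np.std(v),s
bot.line_to([*(F-140*X),14.5],60);bot.line_to([*(F-140*X),85],150)
t=bot.camera("top")
bot.line_to([*F,85],150);bot.line_to([*F,60],80);bot.pause(.2);b,sd,s=fz(12);print("base",b,sd,s["t"])
z=60;m=0
while z>50:
    z-=.6 if m<1.2 else .2
    bot.line_to([*F,z],8);m,sd,s=fz(4);m-=b
    print(f"{z:.1f}/{s['tcp_pos'][2]:.2f}:{m:.2f}({sd:.1f})",end=" ")
    if m>6.3 or s["t"]>55:break
m,sd,s=fz(10);print("\nhold",m-b,s["tcp_pos"],s["t"])
bot.line_to([*F,60],20);bot.line_to([*F,130],120);bot.line_to([*(F-150*X),150],200)
bot.move_ptp([440,345,150],s["eef_rot"])
t=bot.camera("top");c=bot.camera("scene");print(bot.read_state()["t"])
cv2.imwrite("pics/t6f.png",t[:,:,::-1]);cv2.imwrite("pics/s6f.png",c[:,:,::-1])
for n in("t2f","t6f"):
    im=cv2.imread(f"pics/{n}.png")[:,:,::-1].copy()
    P=cast("top",blob(im,(255,90,370,192),lambda h,s,v:(s<60)&(v>100)&(v>(130 if 0 else 100))),55)[:,:2]
    Y=np.array([.1985,.9801]);u,v=P@X,P@Y
    for nm,k,o,mx in(("back",u,v,1),("left",v,u,1),("right",v,u,0)):
        lo,hi=(0,230) if nm=="back" else (640,820)
        e=np.linspace(lo,hi,15);zz=[(k[(o>=a)&(o<c2)].max() if mx else k[(o>=a)&(o<c2)].min()) for a,c2 in zip(e,e[1:])]
        print(n,nm,np.round(np.median(zz),1),"slope",np.round(np.rad2deg(np.polyfit(e[1:],zz,1)[0]),2))
cv2.imwrite("pics/c6.png",np.hstack([cv2.resize(t[90:250,200:360],(390,390),interpolation=2),cv2.resize(c[170:270,300:400],(390,390),interpolation=2)])[:,:,::-1])
E
```

```text
base 0.024230759850922195 0.5015725489943331 36.2083
59.4/59.38:0.20(0.3) 58.8/58.75:-0.12(0.4) 58.2/58.16:0.07(0.2) 57.6/57.59:-0.10(0.4) 57.0/56.98:-0.28(0.5) 56.4/56.37:0.13(0.2) 55.8/55.79:0.14(0.3) 55.2/55.17:-0.25(0.7) 54.6/54.59:-0.12(0.6) 54.0/54.42:4.61(0.2) 53.8/54.34:6.38(0.5) 
hold 6.86110448655433 [641.80486336 129.40442266  54.37527034] 39.8583
42.85
t2f back 843.1 slope -0.21
t2f left 269.5 slope -0.04
t2f right -7.5 slope -0.22
t6f back 843.3 slope -0.21
t6f left 269.5 slope -0.04
t6f right -7.5 slope -0.22
```

View pics/c6.png

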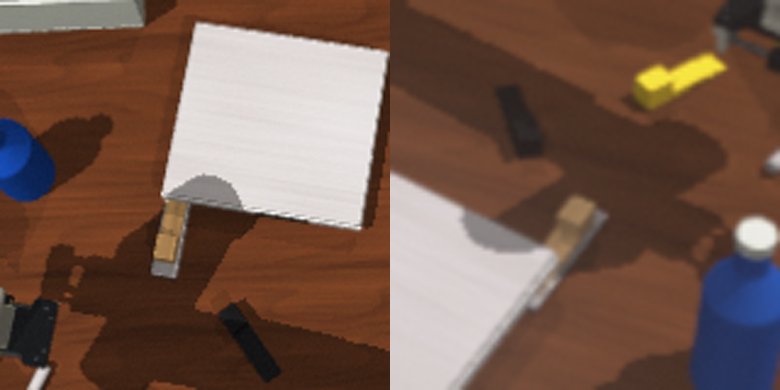

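The shims are in place (plate end at top crop (165,270), wedge block at (168,245)). The scale's edges match the earlier picture within 0.2 mm, and the press dipped under 0.3 mm at 6.9 N. Handing in.

```bash
python3 -c "
from plant import bot
bot.close_job();print(bot.read_state()['t'])"
```

```text
the job is handed in; nothing more can be done
the job is handed in; nothing more can be done
```

I handed the job in after about 43 s of robot time, with both shims left in place under the front-left foot and the arm clear. The hand-in reports no verdict.

**Plate:** It lies flat along the scale's x. The foot is about 0.5 mm off the middle of its width, with roughly 30 mm of plate beyond the foot centre and 121 mm sticking out in front.

**Wedge:** I used the tan wooden one and left the black, purple and yellow ones alone. I pushed it thin end first on top of the plate until the push reached 6.5 N. Its thin end sits about 13 mm past the foot centre, so the gap was about 11.5 mm.

**Checks:**
- **Press:** 6.9 N over the foot moved the tool under 0.3 mm, so it no longer dips.
- **Scale:** its back, left and right edges were within 0.2 mm of where they were before the plate went in, with no turn.
- **Bystanders:** the ones in the last view I looked at had not visibly moved. I did not measure them.
- **Disagreement:** the two cameras put the scale and the plate about 4–6 mm apart in x. I placed the plate against the scale within the top view alone, and the scene view only as a visual check.

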